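# Release the latched key of the wheel switch box

### The job

One of the four identical keys on the potter's-wheel switch box has been left latched down, which is why the steel tab behind them stands up. With the fingertips tap all four keys lightly, in order from left to right as the robot sees them, to find the latched one, then press that one in so that it pops up again and the tab drops. Do not press the other three in, keep off the tab, and leave the cups and the tile beside the box standing where they are.

Things in the scene. Friction and masses are not known exactly. Their poses are not given: they have to be found in the camera images.
- switch_box: grey painted steel box with an aluminium face, fixed to the table, 116 x 244 mm and 47 mm high, with a row of four key units on it. Origin at the centre of its underside on the table; x to its back, y along the row to the left as seen from the robot, z up. The row lies at x = 0; the places are at y = +78, +26, -26 and -78 mm, first to last
- unit_a: one of four identical key units on the switch box: fixed black plastic base 48 x 48 mm, 13 mm high, origin at the centre of its underside (z = 47 mm above the table), axes as the box. Which unit stands in which place of the row changes. Its ivory key, 30 x 30 mm with a flat top, is centred over the origin and stands in the base; its top is 35 mm above the origin when the key is up (82 mm above the table), 29 mm when it is latched down (76 mm above the table)
- unit_b: another of the four identical key units, as unit_a
- unit_c: another of the four identical key units, as unit_a
- unit_d: another of the four identical key units, as unit_a
- key_a (a joint): how far the key of unit_a is pushed in at this moment from where it rests, m; 0 when it is not touched, whether it rests up or latched; 10 mm is the stop. Springy: 0.8 N to start, 0.7 N more per mm. A tap that pushes it 1 to 3 mm is light; from about 4.5 mm (4 to 5.5 N) it counts as a real press and a latched key lets go; 7 mm is a sure press. A key that is up and is pressed in past about 5 mm catches: it stays about 3 mm in and cannot be freed any more
- key_b (a joint): as key_a, for the key of unit_b
- key_c (a joint): as key_a, for the key of unit_c
- key_d (a joint): as key_a, for the key of unit_d
- tab: steel tab 30 mm wide, 3 mm thick, in a slot 43 mm behind the middle of the key row. Origin at the middle of its top edge: 65 mm above the table (18 mm above the box's face) while a key is latched, 53 mm when none is. It follows the latched key by itself
- buff_cup: loose buff clay cup, 78 mm across, 76 mm high, beside the right end of the box; origin at the centre of its underside
- clear_cup: loose clear plastic cup with a little white glaze in it, 75 mm across, 72 mm high, beside the left end of the box; origin at the centre of its underside
- stray_tile: loose L-shaped glaze test tile, 42 x 27 mm, 64 mm high, standing behind the box; origin at the centre of its underside
Mind the look-alikes: they are no part of the job. Leave any purple or red look-alike of the buff_cup alone. What is shaped like the stray_tile but blue or pink is not meant.

How it is judged:
By the outcome, as a careful person would: the job done as asked, in the order asked, and still so for the second after the job is handed in, with the robot touching nothing.
It also fails if it takes over 64 s, if anything falls off the work surface, if the arm or the gripper's body presses on something with over 40 N, if the wrist force passes 120 N, or if a joint passes its speed limit or range.

### The arm

A 6-joint arm with a two-finger parallel gripper is mounted at the origin on a cart in front of the work surface, level with it; the furniture and walls round the work are solid. World frame = base frame: x ahead of the robot, y to its left, z up, the work surface at z = 0. Lengths are in m, angles in rad, forces in N, time in s.
With the tool pointing down it reaches from about 0.375 to 0.9 m from the base axis. Payload 3.1 kg.
Tool frame: the origin (TCP) lies midway between the tips of the shut fingers; the grasp point (between the pads) lies 19 mm behind it; x points along the fingers, z is the direction in which the jaws open and shut, and the axes are right-handed (so a half turn about x gives the same grasp; the last joint's range is limited). The gripper opens to 85 mm and grips with 20 to 120 N. Pads are 22 mm wide; open, the fingers measure 114 mm over their backs; the gripper's body (76 mm by 85 mm) begins 54 mm behind the grasp point. The pads swing forward as they close: fully open they stand 13 mm farther back than shut.
Start: joints at [1.024, 0.527, 1.433, -0, 1.181, -0.178], TCP at [0.225, 0.583, 0.231] pointing down, gripper open.
Joint ranges: [-3.08, 3.08], [-0.75, 2.2], [0.22, 2.44], [-1.43, 4.57], [0, 2.65], [-2.85, 2.85]. Speed limits (rad/s): [2.79, 2.79, 3.14, 3.14, 3.14, 3.14].

### API

Orientations are given as a unit quaternion [x, y, z, w].
In Python, from station import telemetry, optics, manip gives the robot as it stands.
- The arm moves only by the tool step_arm, never from a script. Its argument "commands" is a list of rows, each a list of 4 numbers: the shift along the tool's x, y, z in m, then the turn about the tool's x in rad. A call has 1 to 8 rows; each row is the pose to reach, as a shift and turn from the pose measured when the call began, along the tool's axes at that moment; what a row does not reach only later rows make up. A row lasts 1/12 s, in which the tool goes at most 41.7 mm and 7.16 degrees, less where a joint would pass 70% of its speed; a pose out of reach is approached as far as the arm can. A call with a gripper value outside its range is refused whole. "jaw" is the finger opening in m, from 0 to 0.0854, set as the call begins (left out, the last holds). The fingers move at their own pace and stop on an object; "grip_force" is the grip in N (left out, the last holds). Time passes only in rows, so rows that repeat a pose let the fingers close. It gives the time, the measured TCP pose, the force and the opening at its end, in the units of the state.
- telemetry.sense(): the state, without advancing time (a new reading comes with each control period).
- optics.snapshot(name): name is "side" or "top" or "wrist"; returns the picture (420x560x3 uint8, red, green, blue); there is no depth.
- optics.camera_params(name): a dict with "mtx" (3x3 intrinsics, pixels), "k1" (the pictures are not rectified: a ray, as slopes to the right and down, at radius r is drawn at 1 + k1 r^2 times it, then the intrinsics apply), "origin" and "attitude" of the camera in the world. Camera axes: x right, y down, z forward; pixel columns grow to the right and rows downward; lengths in m; the calibration is good to about 2 mm. A picture is of the moment at which its call begins: read the wrist's pose just before it. camera_params takes no time and is no camera call; for the wrist camera it gives the pose at the moment of the call.
- manip.sign_off(): hands the job in, once; it reports no verdict.
The state is a dict: "t": time; "q": joint angles; "qd": joint speeds; "tau": joint torques, N m; "tcp_pos": TCP position; "tool_rot": TCP orientation; "force": force on the tool from outside, world axes, zero at the start; "ft_torque": the same for the moment, N m; "finger_gap": opening from 0.0 (shut) to 1.0 (fully open).
Only numpy, scipy, OpenCV 4.12 (cv2) and the standard library are available. Lean on these libraries where they do the work, as an engineer would, in place of code of your own. Each camera call takes 0.05 s, during which the arm holds its last target.

## Working session

There is one attempt and no reset: what is moved stays moved. The work goes in short steps, Python scripts to look and compute and a tool call to move; the robot and the scene stay as the last step left them, time stands still between calls to the robot, and variables do not carry over. Pictures are saved under pics/ and viewed, and the job is handed in when it is done.

Besides the shell and the picture viewer there is one more tool, called after "Call:" as a command line: name --pt "numbers of a row" for each row, then --argument value for the rest. step_arm: Moves the arm, as the interface text tells. Its arguments: {"type":"object","properties":{"commands":{"type":"array","items":{"type":"array","items":{"type":"number"}}},"jaw":{"type":"number"},"grip_force":{"type":"number"}},"required":["commands"]}

```bash
mkdir -p pics; python3 - <<'E'
from station import telemetry, optics
import cv2
s=telemetry.sense()
for k in s: print(k,s[k])
for n in("top","side","wrist"):
    p=optics.camera_params(n); print(n,p)
    cv2.imwrite(f"pics/{n}0.png",optics.snapshot(n)[:,:,::-1])
E
```

```text
t 0.0
q [ 1.02348334e+00  5.28484949e-01  1.43388346e+00 -1.77698527e-05
  1.18137279e+00 -1.78474977e-01]
qd [-2.94929254e-04  5.17811029e-05  1.29018448e-04 -2.96296144e-04
  8.74251972e-04  2.73318026e-03]
tau [-6.57737655e-04 -4.42355525e+01 -1.78024542e+01 -1.26807813e-04
  8.38401873e-03  2.91549163e-06]
tcp_pos [0.22492496 0.58237417 0.23032805]
tool_rot [-0.40015229  0.58389795  0.39951873  0.58251705]
force [ 0.08798475 -0.37973272  0.04193076]
ft_torque [0.0124644  0.04927237 0.00538067]
finger_gap 0.9974998743984291
top {'mtx': array([[424.29337949,   0.        , 284.50101104],
       [  0.        , 424.29337949, 208.79022606],
       [  0.        ,   0.        ,   1.        ]]), 'k1': -0.04563829870007588, 'origin': array([ 0.44951176, -0.02241999,  0.96865372]), 'attitude': array([-0.69491387,  0.71339139, -0.05801677,  0.06929279])}
side {'mtx': array([[400.28109123,   0.        , 276.27296469],
       [  0.        , 400.28109123, 215.88055626],
       [  0.        ,   0.        ,   1.        ]]), 'k1': -0.10461755628489382, 'origin': array([0.44679359, 0.6171883 , 0.6081766 ]), 'attitude': array([-0.1196427 ,  0.89509458, -0.42477164,  0.06372104])}
wrist {'mtx': array([[323.04422176,   0.        , 281.42870541],
       [  0.        , 323.04422176, 204.98906256],
       [  0.        ,   0.        ,   1.        ]]), 'k1': -0.018164976922107872, 'origin': array([0.15785766, 0.60812369, 0.37263326]), 'attitude': array([0.81637686, 0.55965873, 0.07956681, 0.11823728])}
```

View pics/top0.png

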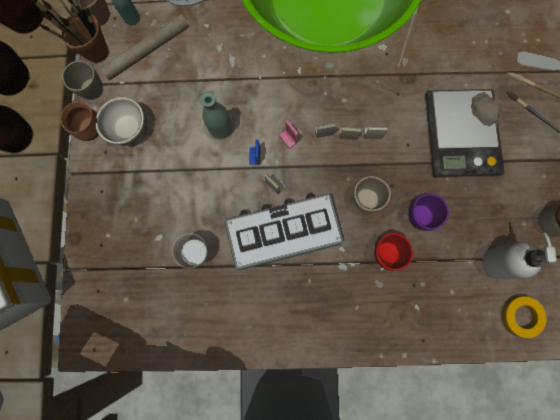

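View pics/side0.png

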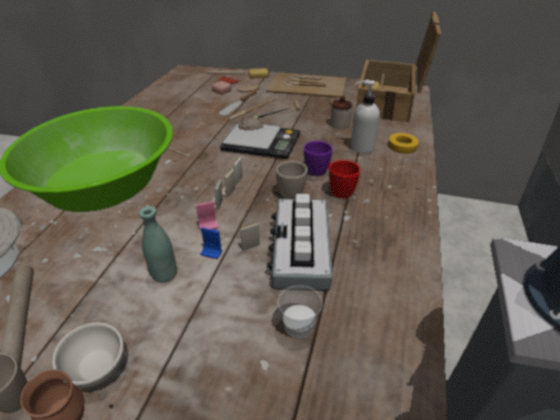

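The top view shows the box centred near pixel (284,230) with four ivory keys at about (249,238), (272,233), (296,226) and (318,220), the clear cup at (191,250), the buff cup at (372,194), and the tile at (273,183). Next I'll zoom in and fit.

```bash
cat > h.py <<'E'
import numpy as np, cv2
from scipy.spatial.transform import Rotation as R
def proj(p,X):
    Rm=R.from_quat(p['attitude']).as_matrix(); c=(np.atleast_2d(X)-p['origin'])@Rm
    s=c[:,:2]/c[:,2:]; r2=(s**2).sum(1,keepdims=True); s=s*(1+p['k1']*r2)
    return s@p['mtx'][:2,:2].T+p['mtx'][:2,2]
def unproj(p,uv,z):
    uv=np.atleast_2d(np.float64(uv)); d=np.array([p['k1'],0,0,0.])
    s=cv2.undistortPoints(uv[:,None],p['mtx'],d)[:,0]
    v=np.c_[s,np.ones(len(s))]@R.from_quat(p['attitude']).as_matrix().T
    return p['origin']+v*((z-p['origin'][2])/v[:,2])[:,None]
E
python3 - <<'E'
from h import *
a=cv2.imread('pics/top0.png')[170:280,160:410]
cv2.imwrite('pics/topz.png',cv2.resize(a,None,fx=3.2,fy=3.2,interpolation=cv2.INTER_CUBIC))
a=cv2.imread('pics/side0.png')[180:345,220:360]
cv2.imwrite('pics/sidez.png',cv2.resize(a,None,fx=3.6,fy=3.6,interpolation=cv2.INTER_CUBIC))
E
```

```text
(no output)
```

View pics/topz.png

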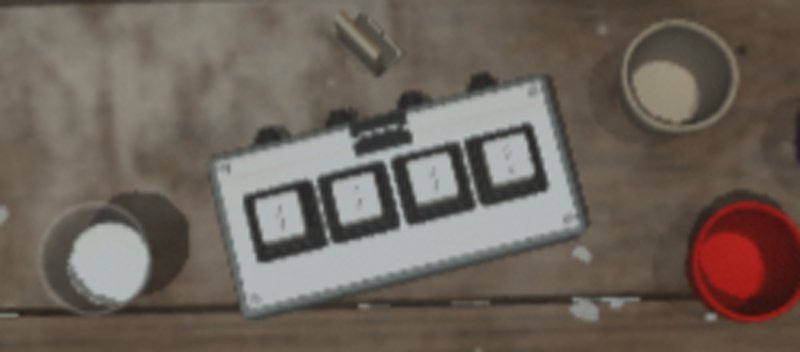

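View pics/sidez.png

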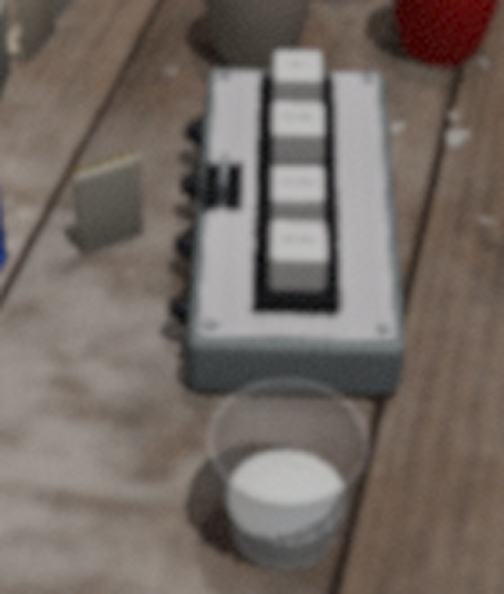

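```bash
cat > fit.py <<'E'
from h import *
from station import optics,telemetry
from scipy.optimize import least_squares
pt,ps=optics.camera_params('top'),optics.camera_params('side')
T=lambda l:(np.array(l,float)+.5)/3.2-.5+[160,170]
S=lambda l:(np.array(l,float)+.5)/3.6-.5+[220,180]
hx,hy=.058,.122
# top: face corners TL,TR,BR,BL (robot: TL=back-left)
Ft=np.array([[hx,hy,.047],[hx,-hy,.047],[-hx,-hy,.047],[-hx,hy,.047]])
ut=T([[212,158],[549,76],[589,228],[246,319]])
kt=np.array([[0,y,.081] for y in(.078,.026,-.026,-.078)]); kut=T([[282,217],[358,197],[435,177],[508,158]])
us=S([[190,343],[210,68],[380,70],[402,345]])
def W(q,P):
    c,s=np.cos(q[2]),np.sin(q[2]); return P@np.array([[c,s,0],[-s,c,0],[0,0,1]])+[q[0],q[1],0]
f=lambda q:np.r_[(proj(pt,W(q,Ft))-ut).ravel(),(proj(pt,W(q,kt))-kut).ravel()]
g=lambda q:np.r_[f(q),(proj(ps,W(q,Ft))-us).ravel()]
if __name__=='__main__':
    for F in(f,g):
        r=least_squares(F,[.4,0,.2]); print(r.x.round(4),np.degrees(r.x[2]),r.fun.round(1))
    q=r.x
    K=W(q,kt); print(K.round(4))
    s=telemetry.sense(); Rm=R.from_quat(s['tool_rot']).as_matrix(); print(Rm.round(3))
    print('shift to K',((K-s['tcp_pos'])@Rm).round(4))
    print('yaw y axis tool',np.degrees(np.arctan2(Rm[1,1],Rm[0,1])))
E
python3 fit.py
```

```text
[ 0.5699 -0.0076  0.2225] 12.74565773714882 [-1.9 -0.5 -0.3 -1.7  1.3  1.3 -0.7  0.6  0.  -0.2  0.3  0.   0.1  0.2
  1.1  0.1]
[ 0.5706 -0.0071  0.2235] 12.803559227355864 [-2.1 -0.7 -0.6 -2.1  1.   0.9 -0.9  0.3 -0.2 -0.5  0.  -0.3 -0.2 -0.1
  0.8 -0.2 -0.7 -0.7 -0.4 -1.2  1.8 -0.8  2.   0.3]
[[ 0.5533  0.069   0.081 ]
 [ 0.5648  0.0183  0.081 ]
 [ 0.5764 -0.0325  0.081 ]
 [ 0.5879 -0.0832  0.081 ]]
[[-0.001 -0.933  0.361]
 [-0.001  0.361  0.933]
 [-1.     0.    -0.002]]
shift to K [[ 0.15   -0.4914 -0.3604]
 [ 0.1501 -0.5204 -0.4036]
 [ 0.1501 -0.5495 -0.4467]
 [ 0.1502 -0.5785 -0.4898]]
yaw y axis tool 158.86878752368605
```

Call:
step_arm --pt "0 -0.03 -0.022 -0.05" --pt "0 -0.06 -0.044 -0.13" --pt "0 -0.09 -0.066 -0.21" --pt "0 -0.12 -0.088 -0.29" --pt "0 -0.15 -0.11 -0.37" --pt "0 -0.18 -0.132 -0.45" --pt "0 -0.21 -0.154 -0.53" --pt "0 -0.24 -0.176 -0.59" --jaw 0

```text
t: 0.82
tcp_pos: [0.3859, 0.3302, 0.2307]
tool_rot: [0.553, -0.441, -0.553, -0.44]
force: [0.9, -0.6, 0.0]
finger_gap: -0.002
```

```bash
cat > go.py <<'E'
import sys
from fit import *
q=[0.5702,-0.0074,0.2228]
K=W(q,kt)
s=telemetry.sense(); Rm=R.from_quat(s['tool_rot']).as_matrix()
print(s['t'],s['tcp_pos'].round(4),s['force'].round(2),s['finger_gap'],s['q'].round(2))
print('shift to K at z .081\n',((K-s['tcp_pos'])@Rm).round(4))
print('turn left', np.degrees(np.arctan2(Rm[1,2],Rm[0,2])), 90+np.degrees(q[2]), 'x axis',Rm[:,0].round(4))
E
python3 go.py
```

```text
0.8167 [0.3859 0.3302 0.2307] [ 0.89 -0.62  0.01] -0.0017607561347285719 [ 0.49  0.37  1.72 -0.    1.05 -1.31]
shift to K at z .081
 [[ 0.1499 -0.1047 -0.292 ]
 [ 0.15   -0.1046 -0.344 ]
 [ 0.15   -0.1045 -0.396 ]
 [ 0.1501 -0.1043 -0.448 ]]
turn left 102.90122737267086 102.76549967551475 x axis [-0.0011 -0.0016 -1.    ]
```

Call:
step_arm --pt "0 -0.013 -0.037 0" --pt "0 -0.026 -0.074 0" --pt "0 -0.039 -0.11 0" --pt "0 -0.052 -0.146 0" --pt "0 -0.065 -0.182 0" --pt "0 -0.078 -0.218 0" --pt "0 -0.092 -0.256 0" --pt "0.02 -0.105 -0.292 0"

```text
t: 1.48
tcp_pos: [0.5564, 0.0678, 0.2145]
tool_rot: [0.555, -0.44, -0.55, -0.442]
force: [1.3, 0.7, 0.2]
finger_gap: -0.002
```

Call:
step_arm --pt "0.03 0 0 0" --pt "0.06 0 0 0" --pt "0.08 0 0 0" --pt "0.08 0 0 0"

```text
t: 1.82
tcp_pos: [0.5536, 0.0673, 0.1301]
tool_rot: [-0.552, 0.442, 0.553, 0.44]
force: [-0.8, 0.3, 0.2]
finger_gap: 0.003
```

```bash
python3 go.py; python3 - <<'E'
from h import *
from station import optics
for n in('top','side','wrist'):
    a=optics.snapshot(n)[:,:,::-1]; cv2.imwrite(f'pics/{n}1.png',a)
    if n=='side': cv2.imwrite('pics/side1z.png',cv2.resize(a[140:345,200:380],None,fx=2.9,fy=2.9,interpolation=cv2.INTER_CUBIC))
E
```

```text
1.8167 [0.5536 0.0673 0.1301] [-0.8   0.3   0.22] 0.0026016618003132327 [-0.08  0.58  1.69 -0.    0.87 -1.87]
shift to K at z .081
 [[ 4.910e-02  1.000e-04  1.500e-03]
 [ 4.920e-02  2.000e-04 -5.050e-02]
 [ 4.920e-02  2.000e-04 -1.025e-01]
 [ 4.930e-02  3.000e-04 -1.545e-01]]
turn left 102.80750590777058 102.76549967551475 x axis [-0.0027 -0.0015 -1.    ]
```

View pics/side1z.png

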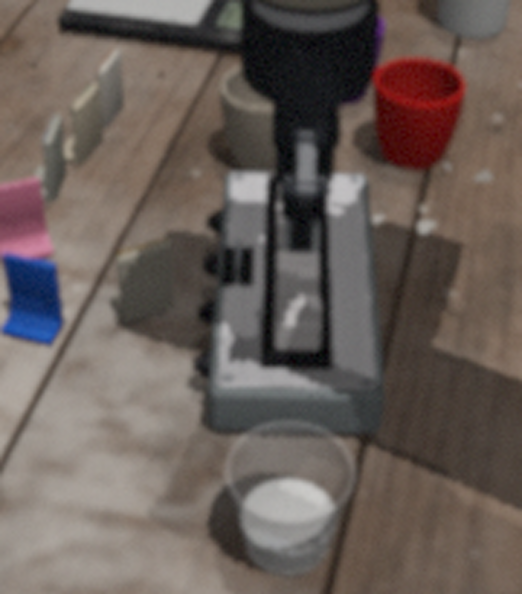

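View pics/wrist1.png

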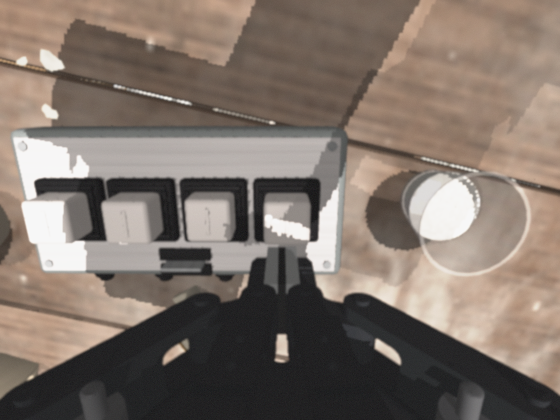

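The wrist view shows the shut tips at about (283,265), above the first key at (287,215), and the clear cup well clear at (465,220). I'll approach to just above the key.

Call:
step_arm --pt "0.015 0 0.0015 0" --pt "0.03 0 0.0015 0" --pt "0.039 0 0.0015 0" --pt "0.043 0 0.0015 0" --pt "0.043 0 0.0015 0" --pt "0.043 0 0.0015 0" --pt "0.043 0 0.0015 0"

```text
t: 2.55
tcp_pos: [0.5583, 0.0691, 0.0931]
tool_rot: [0.556, -0.439, -0.55, -0.442]
force: [0.6, 0.4, 0.4]
finger_gap: 0.0
```

```bash
python3 go.py; python3 -c "
from station import telemetry
s=telemetry.sense();print(s['qd'].round(4),s['tau'].round(1),s['tcp_pos'])"
```

```text
2.55 [0.5583 0.0691 0.0931] [0.6  0.44 0.43] 0.0003030641812921717 [-0.07  0.64  1.71 -0.    0.78 -1.87]
shift to K at z .081
 [[ 0.0121  0.0055  0.0008]
 [ 0.0123  0.0056 -0.0512]
 [ 0.0126  0.0057 -0.1032]
 [ 0.0128  0.0058 -0.1552]]
turn left 102.89610696765298 102.76549967551475 x axis [ 0.0103 -0.0025 -0.9999]
[-0.0003  0.0006  0.001  -0.0004 -0.0021 -0.0003] [  0.  -42.1 -11.   -0.   -0.   -0. ] [0.55833689 0.06912163 0.09313319]
```

Call:
step_arm --pt "0 0 0 0"

```text
t: 2.63
tcp_pos: [0.5588, 0.0691, 0.0938]
tool_rot: [0.557, -0.439, -0.549, -0.442]
force: [-0.1, -0.5, 0.6]
finger_gap: 0.001
```

```bash
python3 go.py
```

```text
2.6333 [0.5588 0.0691 0.0938] [-0.13 -0.52  0.58] 0.000623589002999873 [-0.07  0.64  1.71 -0.    0.78 -1.87]
shift to K at z .081
 [[ 0.0128  0.0059  0.0009]
 [ 0.013   0.006  -0.0511]
 [ 0.0133  0.0061 -0.1031]
 [ 0.0136  0.0062 -0.1551]]
turn left 102.89730611507095 102.76549967551475 x axis [ 0.0114 -0.0026 -0.9999]
```

```bash
python3 - <<'E'
from h import *
from station import optics
for n in('top','side','wrist'):
    a=optics.snapshot(n)[:,:,::-1]; cv2.imwrite(f'pics/{n}2.png',a)
    if n=='side': cv2.imwrite('pics/side2z.png',cv2.resize(a[100:345,200:440],None,fx=2.4,fy=2.4,interpolation=cv2.INTER_CUBIC))
E
python3 go.py
```

```text
2.7833 [0.5587 0.0691 0.0937] [-0.55  0.17  0.  ] -0.003489963157566244 [-0.07  0.64  1.71 -0.    0.78 -1.87]
shift to K at z .081
 [[ 0.0126  0.0059  0.001 ]
 [ 0.0129  0.006  -0.051 ]
 [ 0.0132  0.0061 -0.103 ]
 [ 0.0134  0.0062 -0.155 ]]
turn left 102.89511030212392 102.76549967551475 x axis [ 0.0114 -0.0026 -0.9999]
```

View pics/side2z.png

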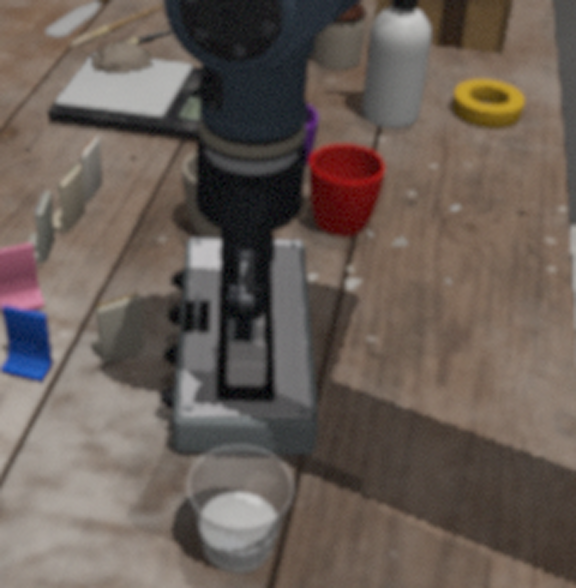

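View pics/top2.png

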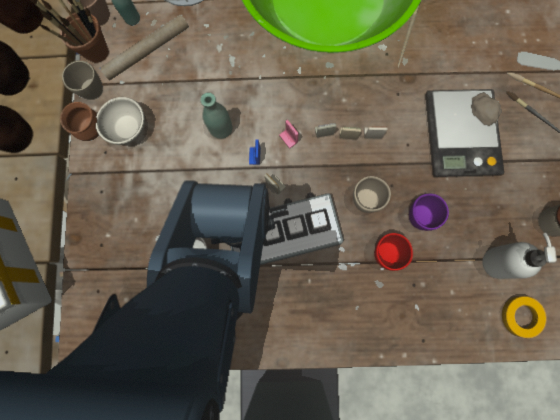

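View pics/wrist2.png

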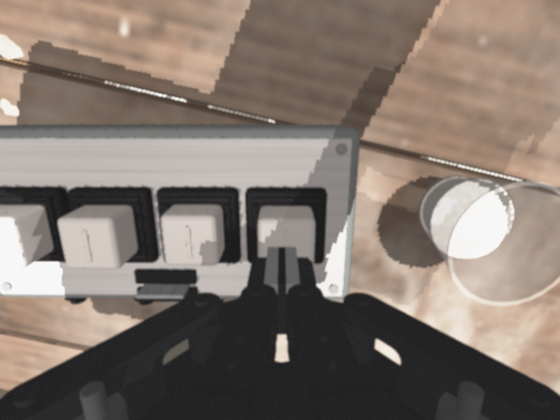

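No contact yet: the tip is over key 1 but about 6 mm too far back and 6 mm higher than commanded. I'll correct that in small steps.

Call:
step_arm --pt "0 0.003 0.001 0" --pt "0.003 0.006 0.001 0" --pt "0.006 0.006 0.001 0" --pt "0.006 0.006 0.001 0"

```text
t: 3.12
tcp_pos: [0.5518, 0.0687, 0.0869]
tool_rot: [0.556, -0.439, -0.55, -0.442]
force: [0.1, 0.3, 0.4]
finger_gap: -0.001
```

```bash
python3 go.py
```

```text
3.1167 [0.5518 0.0687 0.0869] [0.09 0.28 0.39] -0.0008068120044097372 [-0.08  0.64  1.73 -0.    0.76 -1.87]
shift to K at z .081
 [[ 0.0059 -0.001  -0.0003]
 [ 0.0061 -0.0009 -0.0523]
 [ 0.0064 -0.0008 -0.1043]
 [ 0.0066 -0.0007 -0.1563]]
turn left 102.89223965177209 102.76549967551475 x axis [ 0.0096 -0.0025 -1.    ]
```

Call:
step_arm --pt "0.001 0 0 0" --pt "0.002 0 0 0" --pt "0.003 0 0 0" --pt "0.003 0 0 0"

```text
t: 3.45
tcp_pos: [0.5518, 0.0687, 0.0837]
tool_rot: [0.556, -0.439, -0.55, -0.442]
force: [-0.1, -0.2, 1.3]
finger_gap: -0.0
```

Call:
step_arm --pt "0.0005 0 0 0" --pt "0.001 0 0 0" --pt "0.0015 0 0 0" --pt "0.0015 0 0 0"

```text
t: 3.78
tcp_pos: [0.5519, 0.0687, 0.0821]
tool_rot: [0.556, -0.439, -0.55, -0.442]
force: [-1.0, -0.0, 0.5]
finger_gap: -0.001
```

Call:
step_arm --pt "0.0005 0 0 0" --pt "0.001 0 0 0" --pt "0.001 0 0 0"

```text
t: 4.03
tcp_pos: [0.5519, 0.0687, 0.0812]
tool_rot: [0.556, -0.439, -0.55, -0.442]
force: [0.5, 0.6, 1.9]
finger_gap: 0.004
```

Call:
step_arm --pt "0.0005 0 0 0" --pt "0.001 0 0 0" --pt "0.001 0 0 0"

```text
t: 4.28
tcp_pos: [0.5519, 0.0687, 0.0803]
tool_rot: [0.556, -0.439, -0.55, -0.442]
force: [-1.3, -0.7, 2.0]
finger_gap: 0.001
```

Call:
step_arm --pt "0.0003 0 0 0" --pt "0.0003 0 0 0"

```text
t: 4.45
tcp_pos: [0.5519, 0.0687, 0.0801]
tool_rot: [0.556, -0.439, -0.55, -0.442]
force: [-0.2, 0.6, 2.6]
finger_gap: 0.0
```

Call:
step_arm --pt "0 0 0 0"

```text
t: 4.53
tcp_pos: [0.5519, 0.0687, 0.0801]
tool_rot: [0.556, -0.439, -0.55, -0.442]
force: [-0.4, 0.2, 1.9]
finger_gap: 0.004
```

Key 1 is up: contact near z = 0.082, with about 2.1 N at roughly 2 mm pushed. On to key 2.

Call:
step_arm --pt "-0.01 0 0 0" --pt "-0.018 0 0 0" --pt "-0.018 -0.001 -0.02 0" --pt "-0.018 -0.001 -0.04 0" --pt "-0.018 -0.001 -0.0523 0" --pt "-0.018 -0.001 -0.0523 0" --pt "-0.018 -0.001 -0.0523 0"

```text
t: 5.12
tcp_pos: [0.5644, 0.0176, 0.0987]
tool_rot: [0.556, -0.44, -0.549, -0.443]
force: [0.2, 0.6, -1.5]
finger_gap: -0.0
```

```bash
python3 go.py
```

```text
5.1167 [0.5644 0.0176 0.0987] [ 0.17  0.58 -1.45] -0.0002343008022274938 [-0.17  0.63  1.7  -0.    0.8  -1.96]
shift to K at z .081
 [[ 1.740e-02  0.000e+00  5.240e-02]
 [ 1.760e-02  0.000e+00  4.000e-04]
 [ 1.790e-02  0.000e+00 -5.160e-02]
 [ 1.810e-02  1.000e-04 -1.036e-01]]
turn left 102.78258467394963 102.76549967551475 x axis [ 0.0097 -0.0021 -1.    ]
```

Call:
step_arm --pt "0.005 0 0 0" --pt "0.01 0 0 0" --pt "0.013 0 0 0" --pt "0.0145 0 0 0" --pt "0.0145 0 0 0"

```text
t: 5.53
tcp_pos: [0.5639, 0.0182, 0.0834]
tool_rot: [0.555, -0.44, -0.55, -0.442]
force: [-0.2, -0.1, -0.5]
finger_gap: -0.001
```

Call:
step_arm --pt "0.0005 0 0 0" --pt "0.001 0 0 0" --pt "0.0015 0 0 0" --pt "0.0015 0 0 0"

```text
t: 5.87
tcp_pos: [0.564, 0.0182, 0.0819]
tool_rot: [0.555, -0.44, -0.55, -0.442]
force: [0.0, -0.2, 0.6]
finger_gap: -0.004
```

Call:
step_arm --pt "0.0005 0 0 0" --pt "0.001 0 0 0" --pt "0.001 0 0 0"

```text
t: 6.12
tcp_pos: [0.564, 0.0181, 0.0809]
tool_rot: [0.555, -0.44, -0.55, -0.442]
force: [0.6, 0.2, -0.2]
finger_gap: -0.001
```

Call:
step_arm --pt "0.0005 0 0 0" --pt "0.001 0 0 0" --pt "0.001 0 0 0"

```text
t: 6.37
tcp_pos: [0.5639, 0.0181, 0.0798]
tool_rot: [0.555, -0.44, -0.55, -0.442]
force: [-0.4, -0.6, -1.2]
finger_gap: 0.0
```

Call:
step_arm --pt "0 0 0 0"

```text
t: 6.45
tcp_pos: [0.5639, 0.0181, 0.0798]
tool_rot: [0.555, -0.44, -0.55, -0.442]
force: [-0.9, -0.2, 0.4]
finger_gap: 0.002
```

No contact at 0.0798, so key 2 looks like the latched one. I'll continue down to a light tap at about 0.074.

Call:
step_arm --pt "0.001 0 0 0" --pt "0.002 0 0 0" --pt "0.003 0 0 0" --pt "0.003 0 0 0"

```text
t: 6.78
tcp_pos: [0.5639, 0.0181, 0.0766]
tool_rot: [0.555, -0.44, -0.55, -0.442]
force: [-0.3, 0.2, 1.2]
finger_gap: 0.006
```

Call:
step_arm --pt "0.0005 0 0 0" --pt "0.001 0 0 0" --pt "0.0015 0 0 0" --pt "0.0015 0 0 0"

```text
t: 7.12
tcp_pos: [0.5639, 0.0181, 0.0751]
tool_rot: [0.555, -0.44, -0.55, -0.442]
force: [0.5, -0.2, 2.6]
finger_gap: -0.003
```

Call:
step_arm --pt "0.0005 0 0 0" --pt "0.001 0 0 0" --pt "0.001 0 0 0"

```text
t: 7.37
tcp_pos: [0.564, 0.0181, 0.0743]
tool_rot: [0.555, -0.44, -0.55, -0.442]
force: [-0.8, 0.6, 4.0]
finger_gap: -0.002
```

Call:
step_arm --pt "0 0 0 0"

```text
t: 7.45
tcp_pos: [0.5639, 0.0181, 0.0744]
tool_rot: [0.555, -0.44, -0.55, -0.442]
force: [-0.3, -0.1, 3.8]
finger_gap: 0.0
```

Key 2 is the latched one: contact near 0.077, 6 mm lower than key 1. I'll lift and move to key 3.

Call:
step_arm --pt "-0.01 0 0 0" --pt "-0.02 0 0 0" --pt "-0.024 -0.001 -0.01 0" --pt "-0.024 -0.001 -0.03 0" --pt "-0.024 -0.001 -0.0515 0" --pt "-0.024 -0.001 -0.0515 0" --pt "-0.024 -0.001 -0.0515 0"

```text
t: 8.03
tcp_pos: [0.5769, -0.0334, 0.0992]
tool_rot: [0.555, -0.44, -0.549, -0.443]
force: [0.0, 0.3, 0.6]
finger_gap: -0.003
```

```bash
python3 go.py; python3 - <<'E'
from h import *
from station import optics
for n in('side','wrist'):
    a=optics.snapshot(n)[:,:,::-1]; cv2.imwrite(f'pics/{n}3.png',a)
    if n=='side': cv2.imwrite('pics/side3z.png',cv2.resize(a[170:345,210:370],None,fx=3.3,fy=3.3,interpolation=cv2.INTER_CUBIC))
E
```

```text
8.0333 [ 0.5769 -0.0334  0.0992] [0.01 0.31 0.6 ] -0.0032376372104569113 [-0.25  0.64  1.67  0.    0.82 -2.04]
shift to K at z .081
 [[ 0.0177  0.0011  0.1049]
 [ 0.0179  0.0011  0.0529]
 [ 0.0182  0.001   0.0009]
 [ 0.0184  0.0009 -0.0511]]
turn left 102.68406925154194 102.76549967551475 x axis [ 0.0094 -0.0021 -1.    ]
```

View pics/side3z.png

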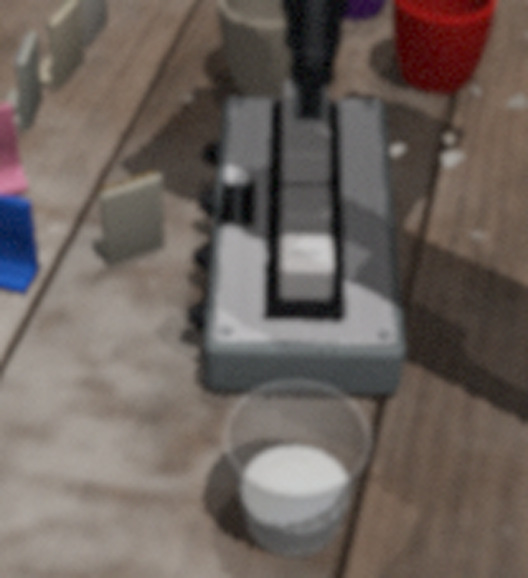

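View pics/wrist3.png

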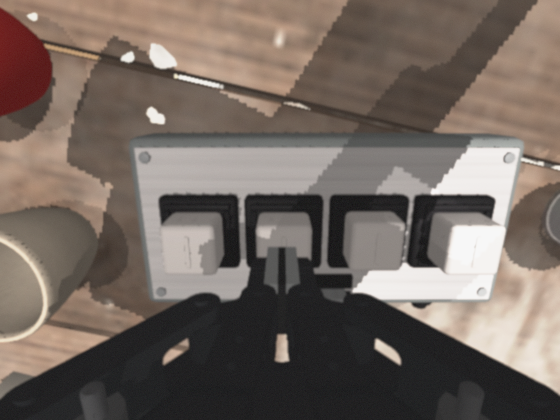

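The wrist view shows the tips over key 3 (285,235), keys 1 and 2 at (467,243) and (375,240), and the buff cup clear at left. Now tapping key 3.

Call:
step_arm --pt "0.005 0.0005 0.001 0" --pt "0.01 0.001 0.001 0" --pt "0.013 0.001 0.001 0" --pt "0.0155 0.001 0.001 0" --pt "0.0155 0.001 0.001 0"

```text
t: 8.55
tcp_pos: [0.5742, -0.0305, 0.0824]
tool_rot: [0.555, -0.44, -0.551, -0.442]
force: [-0.2, -0.3, -0.3]
finger_gap: -0.0
```

Call:
step_arm --pt "0.0005 0 0 0" --pt "0.001 0 0 0" --pt "0.001 0 0 0"

```text
t: 8.8
tcp_pos: [0.5743, -0.0304, 0.0814]
tool_rot: [0.555, -0.44, -0.551, -0.442]
force: [0.4, 0.8, 1.2]
finger_gap: -0.001
```

Call:
step_arm --pt "0.0005 0 0 0" --pt "0.001 0 0 0" --pt "0.001 0 0 0"

```text
t: 9.05
tcp_pos: [0.5744, -0.0304, 0.0806]
tool_rot: [0.555, -0.44, -0.551, -0.442]
force: [-0.4, -0.8, 1.9]
finger_gap: -0.003
```

Call:
step_arm --pt "0.0003 0 0 0" --pt "0.0005 0 0 0" --pt "0.0005 0 0 0"

```text
t: 9.3
tcp_pos: [0.5743, -0.0304, 0.0802]
tool_rot: [0.555, -0.44, -0.551, -0.442]
force: [-0.7, 0.8, 2.8]
finger_gap: 0.003
```

Call:
step_arm --pt "0 0 0 0"

```text
t: 9.38
tcp_pos: [0.5743, -0.0304, 0.0803]
tool_rot: [0.555, -0.44, -0.551, -0.442]
force: [0.3, 0.1, 2.1]
finger_gap: -0.001
```

Key 3 is up, tapped about 2 mm with 2.4 N. On to key 4.

Call:
step_arm --pt "-0.01 0 0 0" --pt "-0.018 0 0 0" --pt "-0.018 -0.001 -0.02 0" --pt "-0.018 -0.001 -0.04 0" --pt "-0.018 -0.001 -0.054 0" --pt "-0.018 -0.001 -0.054 0" --pt "-0.018 -0.001 -0.054 0"

```text
t: 9.97
tcp_pos: [0.5872, -0.0834, 0.0987]
tool_rot: [0.554, -0.44, -0.55, -0.443]
force: [-0.5, -0.7, -0.5]
finger_gap: 0.001
```

```bash
python3 go.py
```

```text
9.9667 [ 0.5872 -0.0834  0.0987] [-0.52 -0.73 -0.48] 0.001122540809308817 [-0.33  0.66  1.63  0.    0.85 -2.12]
shift to K at z .081
 [[ 1.740e-02  1.000e-04  1.559e-01]
 [ 1.750e-02  0.000e+00  1.039e-01]
 [ 1.760e-02 -0.000e+00  5.190e-02]
 [ 1.770e-02 -1.000e-04 -1.000e-04]]
turn left 102.7068848979192 102.76549967551475 x axis [ 6.6e-03 -5.0e-04 -1.0e+00]
```

Call:
step_arm --pt "0.005 0 0 0" --pt "0.01 0 0 0" --pt "0.013 0 0 0" --pt "0.0155 0 0 0" --pt "0.0155 0 0 0"

```text
t: 10.38
tcp_pos: [0.5866, -0.0826, 0.0823]
tool_rot: [0.554, -0.44, -0.551, -0.443]
force: [0.9, -0.1, 0.1]
finger_gap: 0.008
```

Call:
step_arm --pt "0.0005 0 0 0" --pt "0.001 0 0 0" --pt "0.001 0 0 0"

```text
t: 10.63
tcp_pos: [0.5867, -0.0823, 0.0813]
tool_rot: [0.554, -0.44, -0.551, -0.443]
force: [0.1, 0.6, 1.1]
finger_gap: -0.003
```

Call:
step_arm --pt "0.0005 0 0 0" --pt "0.001 0 0 0" --pt "0.001 0 0 0"

```text
t: 10.88
tcp_pos: [0.5867, -0.0823, 0.0805]
tool_rot: [0.554, -0.44, -0.551, -0.443]
force: [-0.6, 0.1, 2.3]
finger_gap: 0.004
```

Call:
step_arm --pt "0.0003 0 0 0" --pt "0.0003 0 0 0"

```text
t: 11.05
tcp_pos: [0.5867, -0.0823, 0.0804]
tool_rot: [0.554, -0.44, -0.551, -0.443]
force: [-0.1, 1.5, 2.6]
finger_gap: -0.001
```

Call:
step_arm --pt "0 0 0 0"

```text
t: 11.13
tcp_pos: [0.5867, -0.0823, 0.0805]
tool_rot: [0.554, -0.44, -0.551, -0.443]
force: [-0.2, 0.1, 2.2]
finger_gap: -0.002
```

Key 4 is up, so key 2 is the latched one. I'll go back above it and check that the tab is still up before pressing.

Call:
step_arm --pt "-0.015 0 0 0" --pt "-0.03 0 0 0" --pt "-0.04 0 0.03 0" --pt "-0.04 0 0.06 0" --pt "-0.04 0 0.09 0" --pt "-0.04 0 0.103 0" --pt "-0.04 0 0.103 0" --pt "-0.04 0 0.103 0"

```text
t: 11.8
tcp_pos: [0.5641, 0.0183, 0.1203]
tool_rot: [0.554, -0.44, -0.551, -0.442]
force: [0.1, 0.5, 0.2]
finger_gap: -0.002
```

```bash
python3 go.py; python3 - <<'E'
from h import *
from station import optics
for n in('side','wrist'):
    a=optics.snapshot(n)[:,:,::-1]; cv2.imwrite(f'pics/{n}4.png',a)
    if n=='side': cv2.imwrite('pics/side4z.png',cv2.resize(a[170:345,210:370],None,fx=3.3,fy=3.3,interpolation=cv2.INTER_CUBIC))
E
```

```text
11.8 [0.5641 0.0183 0.1203] [0.07 0.49 0.16] -0.0019949773931387214 [-0.17  0.6   1.69  0.    0.85 -1.96]
shift to K at z .081
 [[ 3.930e-02 -2.000e-04  5.160e-02]
 [ 3.930e-02 -1.000e-04 -4.000e-04]
 [ 3.940e-02 -0.000e+00 -5.240e-02]
 [ 3.950e-02  0.000e+00 -1.044e-01]]
turn left 102.8442442861385 102.76549967551475 x axis [ 5.6e-03 -1.0e-04 -1.0e+00]
```

View pics/side4z.png

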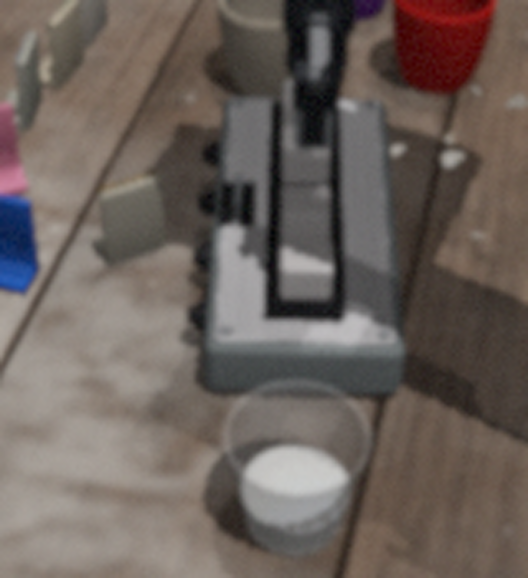

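View pics/wrist4.png

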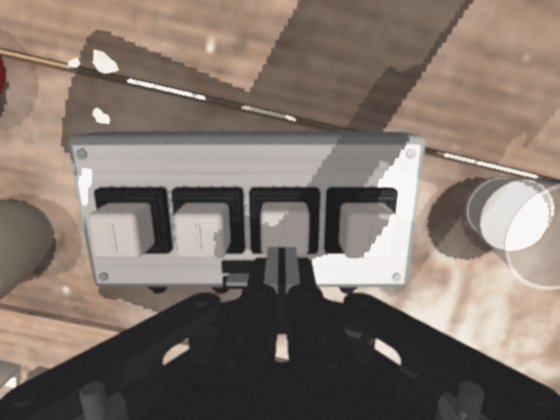

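The pictures leave the tab's state ambiguous, so I'll settle by touch whether key 2 is still down. At z ≈ 0.079 a key that is up would push back with about 3 N.

Call:
step_arm --pt "0.015 0 0 0" --pt "0.025 0 0 0" --pt "0.033 0 0 0" --pt "0.037 0 0 0" --pt "0.037 0 0 0" --pt "0.037 0 0 0"

```text
t: 12.4
tcp_pos: [0.5648, 0.0167, 0.083]
tool_rot: [0.554, -0.441, -0.551, -0.443]
force: [1.2, -0.5, -0.5]
finger_gap: 0.002
```

```bash
python3 go.py; python3 - <<'E'
import cv2,numpy as np
c=lambda f:cv2.resize(cv2.imread(f)[210:250,262:305],None,fx=8,fy=8,interpolation=cv2.INTER_CUBIC)
a=c('pics/side0.png');b=cv2.convertScaleAbs(c('pics/side4.png'),alpha=1.6)
cv2.imwrite('pics/tabcmp.png',np.hstack([a,b]))
E
```

```text
12.4 [0.5648 0.0167 0.083 ] [ 1.21 -0.51 -0.5 ] 0.0018852185718845422 [-0.17  0.66  1.71  0.    0.77 -1.96]
shift to K at z .081
 [[ 1.900e-03  2.000e-04  5.330e-02]
 [ 2.000e-03  1.000e-04  1.300e-03]
 [ 2.000e-03  0.000e+00 -5.070e-02]
 [ 2.100e-03 -1.000e-04 -1.027e-01]]
turn left 102.67931990158104 102.76549967551475 x axis [ 0.0054 -0.     -1.    ]
```

View pics/tabcmp.png

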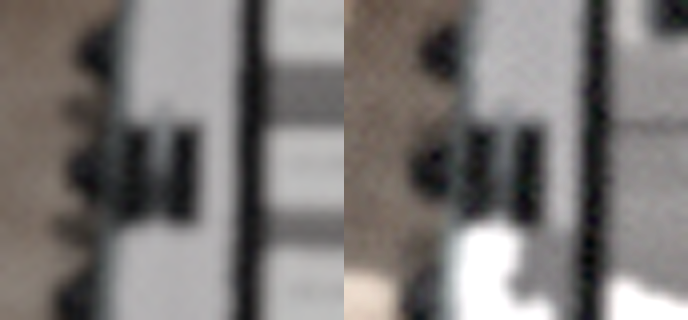

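The tab looks the same in both crops, so it is still up. Now I'll feel for key 2 below the "up" height.

Call:
step_arm --pt "0.001 0 0.001 0" --pt "0.002 0 0.001 0" --pt "0.003 0 0.001 0" --pt "0.003 0 0.001 0"

```text
t: 12.73
tcp_pos: [0.5647, 0.0178, 0.0801]
tool_rot: [0.554, -0.44, -0.551, -0.443]
force: [-0.6, -0.4, 0.2]
finger_gap: 0.001
```

Call:
step_arm --pt "0.0005 0 0 0" --pt "0.001 0 0 0" --pt "0.001 0 0 0"

```text
t: 12.98
tcp_pos: [0.5647, 0.0178, 0.0792]
tool_rot: [0.554, -0.44, -0.551, -0.443]
force: [-0.3, -0.4, 0.3]
finger_gap: 0.003
```

Call:
step_arm --pt "0 0 0 0"

```text
t: 13.07
tcp_pos: [0.5647, 0.0178, 0.0792]
tool_rot: [0.554, -0.44, -0.551, -0.443]
force: [-0.1, -0.1, -0.7]
finger_gap: 0.001
```

Key 2 is still latched. I'll press it about 7 mm in, to z ≈ 0.069.

Call:
step_arm --pt "0.002 0 0 0" --pt "0.004 0 0 0" --pt "0.006 0 0 0" --pt "0.008 0 0 0" --pt "0.0102 0 0 0" --pt "0.0102 0 0 0"

```text
t: 13.57
tcp_pos: [0.565, 0.0178, 0.0699]
tool_rot: [0.554, -0.44, -0.55, -0.443]
force: [-1.5, 0.8, 12.0]
finger_gap: 0.003
```

Call:
step_arm --pt "-0.005 0 0 0" --pt "-0.012 0 0 0" --pt "-0.03 0 0 0" --pt "-0.06 0 0 0" --pt "-0.09 0 0 0" --pt "-0.12 0 0 0" --pt "-0.15 0 0 0" --pt "-0.15 0 0 0"

```text
t: 14.23
tcp_pos: [0.5677, 0.0173, 0.2259]
tool_rot: [0.558, -0.438, -0.547, -0.445]
force: [0.7, 0.1, -0.2]
finger_gap: -0.002
```

Call:
step_arm --pt "0 0.01 0.03 0" --pt "0 0.02 0.06 0" --pt "0 0.03 0.09 0" --pt "0 0.05 0.13 0" --pt "0 0.07 0.17 0" --pt "0 0.09 0.21 0" --pt "0 0.1 0.25 0" --pt "0 0.1 0.25 0"

```text
t: 14.9
tcp_pos: [0.4102, 0.2426, 0.2217]
tool_rot: [0.557, -0.438, -0.549, -0.443]
force: [0.6, 0.2, -0.3]
finger_gap: 0.002
```

```bash
python3 go.py; python3 - <<'E'
from h import *
from station import optics
for n in('side','top'):
    a=optics.snapshot(n)[:,:,::-1]; cv2.imwrite(f'pics/{n}5.png',a)
    if n=='side': cv2.imwrite('pics/side5z.png',np.hstack([cv2.resize(x[180:345,225:350],None,fx=3.1,fy=3.1,interpolation=cv2.INTER_CUBIC) for x in(cv2.imread('pics/side0.png'),a)]))
    else: cv2.imwrite('pics/top5z.png',np.vstack([cv2.resize(x[170:280,160:410],None,fx=2.7,fy=2.7,interpolation=cv2.INTER_CUBIC) for x in(cv2.imread('pics/top0.png'),a)]))
E
```

```text
14.9 [0.4102 0.2426 0.2217] [ 0.61  0.17 -0.28] 0.002350259023900551 [ 0.3   0.34  1.81 -0.01  0.98 -1.49]
shift to K at z .081
 [[ 0.143  -0.0982 -0.2009]
 [ 0.1432 -0.098  -0.2529]
 [ 0.1434 -0.0978 -0.3049]
 [ 0.1437 -0.0976 -0.3569]]
turn left 102.96891007693901 102.76549967551475 x axis [ 0.0141 -0.0013 -0.9999]
```

View pics/side5z.png

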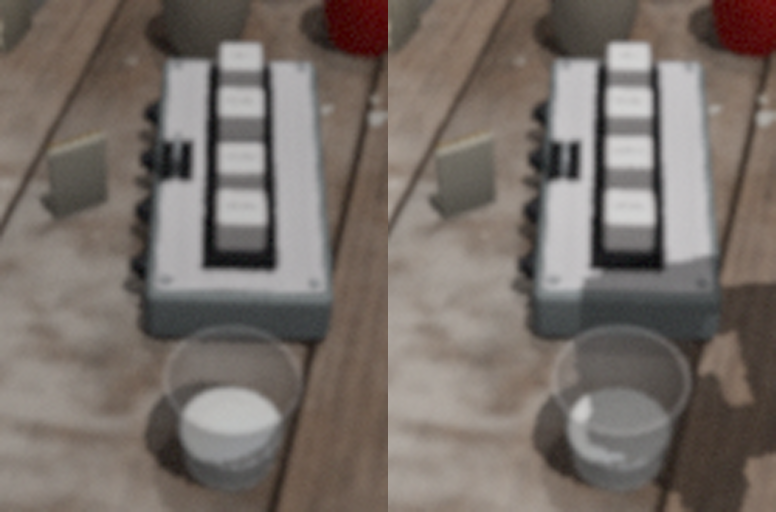

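View pics/top5z.png

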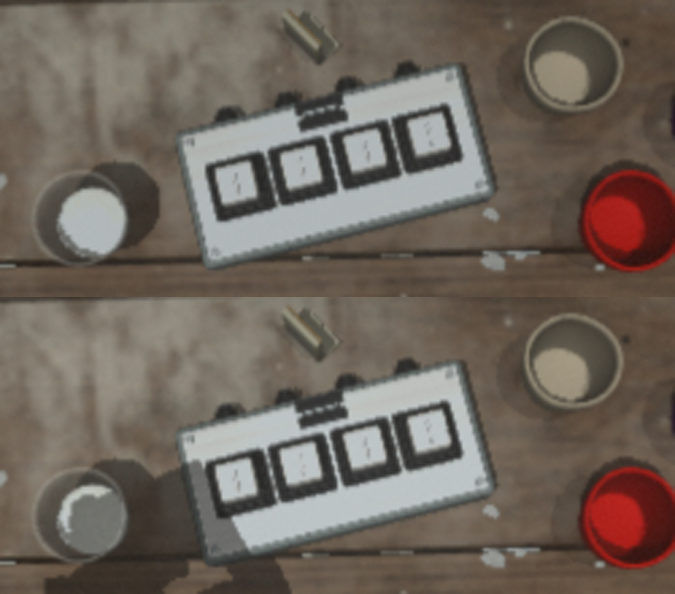

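In both views the cups and the tile are unmoved. In the side view the top of key 2 rose from row 143 to row 137. I'll look closer at the tab and key.

```bash
python3 - <<'E'
import cv2,numpy as np
c=lambda f,y,x:cv2.resize(cv2.imread(f)[y:y+45,x:x+60],(400,300),interpolation=cv2.INTER_CUBIC)
cv2.imwrite('pics/cmp5.png',np.vstack([np.hstack([c('pics/side%d.png'%i,215,265) for i in(0,5)]),np.hstack([c('pics/top%d.png'%i,195,250) for i in(0,5)])]))
E
```

```text
(no output)
```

View pics/cmp5.png

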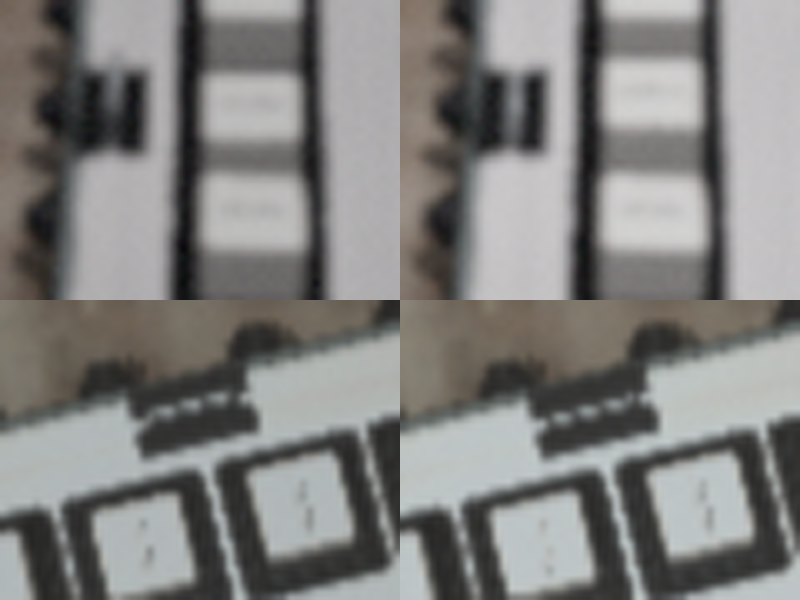

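Key 2 has visibly risen: its top edge went from row 72 to row 58 in the crop. The tab no longer sticks out above its slot. Handing in.

```bash
python3 -c "
from station import manip;print(manip.sign_off())"
```

```text
the job is handed in; nothing more can be done
None
```

I tapped all four keys from left to right with the shut fingertips, and the second key from the left was the latched one. I then pressed that key in, and it popped up again and the tab dropped. I handed the job in at about 15 s.

- **Taps on keys 1, 3 and 4:** each made contact at about 82 mm above the table, so they were up. I pushed each about 2 mm in, at 2 to 2.5 N.
- **Tap on key 2:** it made contact at about 77 mm, so it was latched. I re-checked by touch before pressing, and it was still down.
- **Press on key 2:** I pushed it to 69.9 mm above the table, about 6 mm in from latched. That is more than the 4.5 mm that counts as a real press, but short of the 7 mm I aimed for. The force at the bottom was 12 N.
- **Final pictures, before and after compared:** key 2 is visibly higher, the tab no longer stands out of its slot, the other keys look unchanged, and the cups and tile have not moved.

**Readings that disagreed:**
- The light tap on key 2 read about 3.9 N where its height suggested about 2 N. It did not release the key.
- The 12 N at full press was above the roughly 5 N the spring figures give for 6 mm. I took that to be the key already released and being held further down.
- On the first approach the arm stopped about 6 mm off target, before touching anything. I corrected that.

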